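# Refit the handle of a changeover switch

## Robot

A 6-joint arm with a two-finger parallel gripper is mounted at the origin on the work surface. World frame = base frame: x ahead of the robot, y to its left, z up, the work surface at z = 0. Lengths are in m, angles in degrees, forces in N, time in s.
With the tool pointing down it reaches from about 0.4 to 0.825 m from the base axis. Payload 7 kg.
Tool frame: the origin (TCP) lies at the very end of the fingers, on their centre line; the grasp point (between the pads) lies behind it (r.grasp_offset is the z of the grasp point in the tool frame, in m); z points along the fingers, y is the direction in which the jaws open and shut (so a half turn about z gives the same grasp; the last joint's range is limited). The gripper opens to 88 mm and grips with 3 to 60 N. Pads are 19 mm wide; open, the fingers measure 130 mm over their backs; the gripper's body (78 mm by 193 mm) begins 47 mm behind the grasp point.
Start: joints at [-50.472, 20.546, 0.682, 0, -70.136, -16.507], TCP at [0.264, -0.621, 0.227] pointing down, gripper open.
Joint ranges: [-176.03, 176.03], [-82.01, 121.73], [-58.28, 71.71], [-173.87, 95.51], [-174.79, -0.11], [-173.66, 173.66]. Speed limits (degrees/s): [136.94, 136.94, 172.46, 180, 180, 180].

## Interface

Orientations are given as [roll, pitch, yaw] about the fixed x, y, z axes, in that order (R = Rz(yaw) Ry(pitch) Rx(roll)).
In Python, from plant import r gives the robot as it stands. The module is installed in compiled form; this text tells all that it offers.
- The arm moves only by the tool servo_tool, never from a script. Its argument "targets" is a list of rows, each an object of numbers: "dx", "dy", "dz": the shift along the world's x, y, z in cm; "spin": the turn about the world's z in rad; "grip": the opening in per cent of the stroke, from 0 (shut) to 100 (fully open). A call has exactly 10 rows; each row is the pose to reach, as a shift and turn from the pose commanded when the call began; what a row does not reach only later rows make up. A row lasts 1/12 s, in which the tool goes at most 41.7 mm and 7.16 degrees, less where a joint would pass 70% of its speed; a pose out of reach is approached as far as the arm can. A call with a gripper value outside its range is refused whole. The fingers move at their own pace and stop on an object; "squeeze" is the grip in N (left out, the last holds). Time passes only in rows, so rows that repeat a pose let the fingers close, or fill a call up. It gives the time, the measured TCP pose, the force and the opening at its end, in the units of the state.
- r.get_state(): the state, without advancing time (a new reading comes with each control period).
- r.capture(name): name is "side" or "top" or "wrist"; returns the picture (384x512x3 uint8, blue, green, red); there is no depth.
- r.get_calibration(name): a dict with "K" (3x3 intrinsics, pixels), "k1" (the pictures are not rectified: a ray, as slopes to the right and down, at radius r is drawn at 1 + k1 r^2 times it, then the intrinsics apply), "extrinsics" (4x4, takes a point from camera to world coordinates). Camera axes: x right, y down, z forward; pixel columns grow to the right and rows downward; lengths in m; the calibration is good to about 2 mm. A picture is of the moment at which its call begins: read the wrist's pose just before it. get_calibration takes no time and is no camera call; for the wrist camera it gives the pose at the moment of the call.
- r.close_job(): hands the job in, once; it reports no verdict.
Trained networks look in the newest picture that a camera, given by its name, has taken for a name from the list of things; names that differ only in an ending like _2 or _b are one class to them, and where a whole thing is asked for, a point or a joint stands for the part that bears it (a point fixed in the world has none). Each returns a list of dicts, best first, with "p" (0 to 1); they miss things now and then, are a little off and sometimes report something else, mostly with a low value. They report only what shows in the picture. A call takes as long as a camera call. They do not tell look-alikes from the thing itself.
- r.cut_out(name, camera): "mask" (384x512 bool, what is visible of it) and "extent" ([left, top, right, bottom] in pixels, round what is visible of it).
The state is a dict: "time_s": time; "joints": joint angles; "qd": joint speeds; "joint_torque": joint torques, N m; "tcp_pos": TCP position; "eef_rot": TCP orientation; "contact_force": force on the tool from outside, world axes, zero at the start; "moment": the same for the moment, N m; "gripper_width": finger opening in m.
Only numpy, scipy, OpenCV 4.12 (cv2) and the standard library are available. Lean on these libraries where they do the work, as an engineer would, in place of code of your own. Each camera call takes 0.05 s, during which the arm holds its last target. There are 200 camera calls.

## Task

Refit the red handle on the switch that lies on the bench: turn it so that its D-shaped bore matches the flat of the steel shaft (nose towards the white mark), push it fully home on the shaft and let go. Leave the black and the yellow handle where they are.

Things in the scene. Friction and masses are not known exactly. Their poses are not given: they have to be found in the camera images.
- red_handle_centre (a point): Centre, half-way up, of the loose red handle (90 g, 36 mm high, flat on the table, z up), on its bore's axis. Hub 44 x 44 mm, nose with white line on its +x side ending 42 mm from the centre. Grip the flat sides at y = +-22 mm. D-bore right through: radius 14.5 mm, its flat on the +x (nose) side 4.5 mm from the axis. Starts with x within 40 degrees of world x.
- shaft_foot (a point): Foot of the fixed, upright steel shaft, on its axis, at the black cover plate (96 mm square, 46 mm above the table) where the handle rests when home. 40 mm tall, radius 12 mm, flat on its +x side 2 mm from the axis, top 12 mm tapered; x points to the flat and to a white mark on the plate. Handle's nose must point along this x, which is within 40 degrees of world x. Grey box 110 mm square.
- black_handle: A loose black handle of the same outer size with a square bore: a bystander. Origin at the centre of its underside, nose to its +x.
- yellow_handle: A loose yellow handle of the same outer size with a small round bore: a bystander. Origin at the centre of its underside, nose to its +x.
Not all that is in view belongs to the job. What is shaped like the part that bears shaft_foot but purple is not meant. Of the things that look like the part that bears red_handle_centre, the middle-sized one is meant.

How it is judged:
By the outcome, as a careful person would: the job done as asked, in the order asked, and still so for the second after the job is handed in, with the robot touching nothing.
It also fails if it takes over 35 s, if anything falls off the work surface, if the arm or the gripper's body presses on something with over 40 N, if the wrist force passes 120 N, or if a joint passes its speed limit or range.

## Working session

There is one attempt and no reset: what is moved stays moved. The work goes in short steps, Python scripts to look and compute and a tool call to move; the robot and the scene stay as the last step left them, time stands still between calls to the robot, and variables do not carry over. Pictures are saved under pics/ and viewed, about 8 in all and at most 12, crops included, and the job is handed in when it is done.

Besides the shell and the picture viewer there is one more tool, called after "Emit:" as name([rows], argument=value, ...), one row to a line, values as JSON. servo_tool: Moves the arm, as the interface text tells. Its arguments: {"type":"object","properties":{"targets":{"type":"array"},"squeeze":{"type":"number"}},"required":["targets"]}

```bash
mkdir -p pics
cat > h.py <<'E'
import numpy as np, cv2
from plant import r
def cap(n,f=None):
    c=r.get_calibration(n); im=r.capture(n)
    if f: cv2.imwrite('pics/'+f,im)
    return im,c
def px2w(c,uv,z):
    K=np.array(c['K']);E=np.array(c['extrinsics']);k=c['k1']
    uv=np.atleast_2d(uv).astype(float)
    d=np.c_[(uv[:,0]-K[0,2])/K[0,0],(uv[:,1]-K[1,2])/K[1,1]]
    s=d.copy()
    for _ in range(20): s=d/(1+k*(s**2).sum(1,keepdims=True))
    ray=np.c_[s,np.ones(len(s))]@E[:3,:3].T
    t=(z-E[2,3])/ray[:,2]
    return E[:3,3]+ray*t[:,None]
def w2px(c,P):
    K=np.array(c['K']);E=np.array(c['extrinsics']);k=c['k1']
    p=(np.atleast_2d(P)-E[:3,3])@E[:3,:3]
    s=p[:,:2]/p[:,2:];s=s*(1+k*(s**2).sum(1,keepdims=True))
    return s*[K[0,0],K[1,1]]+[K[0,2],K[1,2]]
E
python3 - <<'E'
from h import *
print(r.grasp_offset, r.get_state())
ims=[]
for n in('top','side'):
    im,c=cap(n); cv2.imwrite('pics/%s0.png'%n,im)
    print(n,np.round(c['extrinsics'],3).tolist(),np.round(c['K'],1).tolist(),c['k1'])
    for t in('red_handle_centre','shaft_foot','black_handle','yellow_handle'):
        for d in r.cut_out(t,n):
            m=d['mask'];ys,xs=np.nonzero(m)
            bgr=im[m].mean(0).round() if m.any() else None
            print(n,t,round(d['p'],2),d['extent'],m.sum(),bgr)
E
```

```text
-0.0188 {'time_s': 0.0, 'joints': array([-5.04730793e+01,  2.05918405e+01,  6.33051863e-01, -2.00584577e-02,
       -7.01346700e+01, -1.65081803e+01]), 'qd': array([ 0.01161378,  0.0565797 , -0.04342686, -0.06884576,  0.00843094,
        0.00188304]), 'joint_torque': array([-8.76370486e-04, -5.82722104e+01,  2.93055940e+01,  6.99725971e+00,
        6.77786578e-03, -1.56229330e-04]), 'tcp_pos': array([ 0.26374426, -0.62080918,  0.22561281]), 'eef_rot': array([ 1.79905035e+02, -8.48026401e-03, -1.56988084e+02]), 'contact_force': array([ 0.36676133,  0.13051489, -0.64457208]), 'moment': array([-0.01492554,  0.0209739 , -0.00339696]), 'gripper_width': 0.08722570199529671}
top [[-0.019, -0.989, 0.147, 0.32], [-1.0, 0.022, 0.017, -0.042], [-0.02, -0.146, -0.989, 1.054], [0.0, 0.0, 0.0, 1.0]] [[425.1, 0.0, 251.5], [0.0, 425.1, 201.8], [0.0, 0.0, 1.0]] -0.023393232168152547
top red_handle_centre 0.76 [323.6, 200.1, 340.0, 220.4] 225 [ 37.  46. 138.]
top red_handle_centre 0.75 [282.4, 228.5, 325.9, 266.3] 848 [ 40.  49. 151.]
top red_handle_centre 0.66 [305.2, 156.0, 330.4, 187.0] 428 [ 37.  
[... 454 characters left out ...]
0.651], [0.0, 0.0, 0.0, 1.0]] [[373.4, 0.0, 259.0], [0.0, 373.4, 189.7], [0.0, 0.0, 1.0]] 0.027035145772177718
side red_handle_centre 0.91 [216.1, 239.0, 263.5, 288.2] 1669 [ 45.  49. 149.]
side red_handle_centre 0.74 [280.3, 263.0, 309.2, 286.6] 463 [ 44.  49. 141.]
side red_handle_centre 0.73 [311.4, 235.2, 348.8, 260.3] 711 [ 43.  46. 143.]
side shaft_foot 0.97 [194.1, 121.7, 245.6, 162.3] 1511 [74. 76. 80.]
side shaft_foot 0.9 [209.3, 165.1, 269.5, 215.8] 2152 [156.  81. 136.]
side shaft_foot 0.7 [124.1, 135.5, 183.9, 181.0] 1765 [150.  78. 131.]
side black_handle 0.89 [285.6, 186.7, 315.5, 211.9] 627 [45. 48. 53.]
side yellow_handle 0.68 [353.8, 286.6, 392.6, 323.8] 950 [ 59. 145. 166.]
```

View pics/top0.png

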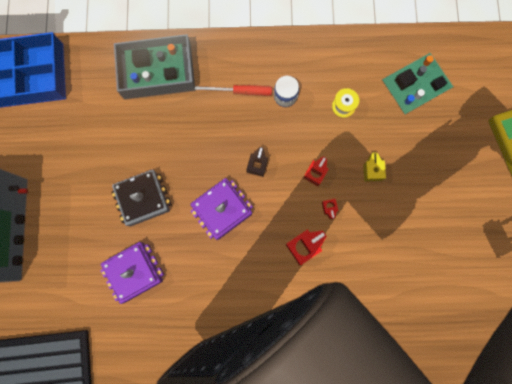

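Candidates for the red handle in the top view are (305,246) large, (331,209) small and (317,171) middle. The one at (317,171) fits, since its area of 428 px is close to the black handle's 384. The grey switch is at (141,197); the two purple ones are decoys. Next is an enlarged crop to confirm.

Run:
```python
from h import *
im=cv2.imread('pics/top0.png'); s=cv2.imread('pics/side0.png')
f=lambda i,x,y,w,h,k:cv2.resize(i[y:y+h,x:x+w],None,fx=k,fy=k,interpolation=cv2.INTER_CUBIC)
a=f(im,285,145,65,50,6);b=f(im,110,165,65,65,6)
c=f(s,270,225,90,70,4.4);d=f(s,185,115,70,55,5.5)
cv=np.zeros((600,800,3),np.uint8)
for p,(x,y) in((a,(0,0)),(b,(400,0)),(c,(0,300)),(d,(400,300))):
    p=p[:600-y,:800-x]
    cv[y:y+p.shape[0],x:x+p.shape[1]]=p
cv[300:,400:]=0; d=d[:300,:400]; cv[300:300+d.shape[0],400:400+d.shape[1]]=d
cv2.imwrite('pics/crop1.png',cv)
c=r.get_calibration('top')
print('handle',px2w(c,[[317,171],[331,209],[305,246],[258,161],[375,167]],.03).round(3).tolist())
print('switch',px2w(c,[[141,197],[222,209],[133,272]],.046).round(3).tolist())
print(r.get_calibration('wrist'))
```

```text
handle [[0.545, -0.187, 0.03], [0.45, -0.217, 0.03], [0.362, -0.151, 0.03], [0.574, -0.043, 0.03], [0.552, -0.33, 0.03]]
switch [[0.488, 0.242, 0.046], [0.454, 0.046, 0.046], [0.309, 0.258, 0.046]]
{'K': array([[315.64051542,   0.        , 256.83179524],
       [  0.        , 315.64051542, 189.98158446],
       [  0.        ,   0.        ,   1.        ]]), 'k1': -0.059246665493644254, 'extrinsics': array([[-3.92067435e-01,  8.81765645e-01,  2.62245066e-01,
         1.91375110e-01],
       [ 9.19936401e-01,  3.75681561e-01,  1.12162305e-01,
        -6.51278893e-01],
       [ 3.80231439e-04,  2.85223969e-01, -9.58460820e-01,
         3.85119595e-01],
       [ 0.00000000e+00,  0.00000000e+00,  0.00000000e+00,
         1.00000000e+00]])}
```

View pics/crop1.png

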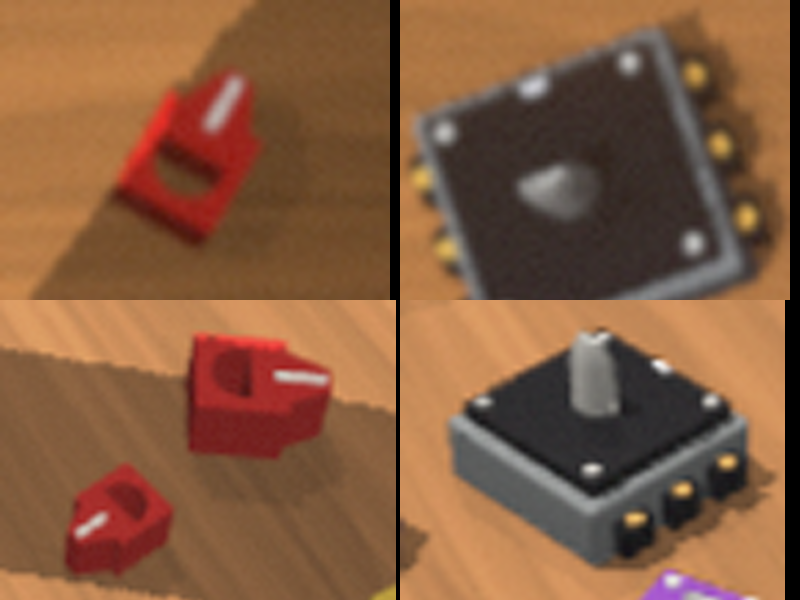

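The crop confirms that the middle red handle has a D-bore and its nose at a yaw of about -26°. The grey switch has its flat and white mark at about +19°. Now moving to hover over the handle.

Emit:
servo_tool([
  {"dx": 27.6,"dy": 43.4,"dz": -4,"spin": -0.86},
  {"dx": 27.6,"dy": 43.4,"dz": -4,"spin": -0.86},
  {"dx": 27.6,"dy": 43.4,"dz": -4,"spin": -0.86},
  {"dx": 27.6,"dy": 43.4,"dz": -4,"spin": -0.86},
  {"dx": 27.6,"dy": 43.4,"dz": -4,"spin": -0.86},
  {"dx": 27.6,"dy": 43.4,"dz": -4,"spin": -0.86},
  {"dx": 27.6,"dy": 43.4,"dz": -4,"spin": -0.86},
  {"dx": 27.6,"dy": 43.4,"dz": -4,"spin": -0.86},
  {"dx": 27.6,"dy": 43.4,"dz": -4,"spin": -0.86},
  {"dx": 27.6,"dy": 43.4,"dz": -4,"spin": -0.86},
])

```text
validation failed for argument at $.ta...
```

Emit:
servo_tool([
  {"dx": 27.6,"dy": 43.4,"dz": -4,"spin": -0.86,"grip": 100},
  {"dx": 27.6,"dy": 43.4,"dz": -4,"spin": -0.86,"grip": 100},
  {"dx": 27.6,"dy": 43.4,"dz": -4,"spin": -0.86,"grip": 100},
  {"dx": 27.6,"dy": 43.4,"dz": -4,"spin": -0.86,"grip": 100},
  {"dx": 27.6,"dy": 43.4,"dz": -4,"spin": -0.86,"grip": 100},
  {"dx": 27.6,"dy": 43.4,"dz": -4,"spin": -0.86,"grip": 100},
  {"dx": 27.6,"dy": 43.4,"dz": -4,"spin": -0.86,"grip": 100},
  {"dx": 27.6,"dy": 43.4,"dz": -4,"spin": -0.86,"grip": 100},
  {"dx": 27.6,"dy": 43.4,"dz": -4,"spin": -0.86,"grip": 100},
  {"dx": 27.6,"dy": 43.4,"dz": -4,"spin": -0.86,"grip": 100},
])

```text
time_s: 1.33
tcp_pos: [0.478, -0.2846, 0.196]
eef_rot: [180.0, 0.0, 153.7]
contact_force: [1.0, -0.5, 0.3]
gripper_width: 0.0876
```

Emit:
servo_tool([
  {"dx": 5.3,"dy": 8.2,"dz": -1,"spin": 0,"grip": 100},
  {"dx": 5.3,"dy": 8.2,"dz": -1,"spin": 0,"grip": 100},
  {"dx": 5.3,"dy": 8.2,"dz": -1,"spin": 0,"grip": 100},
  {"dx": 5.3,"dy": 8.2,"dz": -1,"spin": 0,"grip": 100},
  {"dx": 5.3,"dy": 8.2,"dz": -1,"spin": 0,"grip": 100},
  {"dx": 5.3,"dy": 8.2,"dz": -1,"spin": 0,"grip": 100},
  {"dx": 5.3,"dy": 8.2,"dz": -1,"spin": 0,"grip": 100},
  {"dx": 5.3,"dy": 8.2,"dz": -1,"spin": 0,"grip": 100},
  {"dx": 5.3,"dy": 8.2,"dz": -1,"spin": 0,"grip": 100},
  {"dx": 5.3,"dy": 8.2,"dz": -1,"spin": 0,"grip": 100},
])

```text
time_s: 2.17
tcp_pos: [0.5299, -0.2051, 0.1859]
eef_rot: [180.0, 0.0, 153.7]
contact_force: [0.7, 0.5, 0.0]
gripper_width: 0.0876
```

Run:
```python
from h import *
print(r.get_state()['tcp_pos'],r.get_state()['eef_rot'])
im,c=cap('wrist','w1.png')
for d in r.cut_out('red_handle_centre','wrist'): print(d['p'],d['extent'],d['mask'].sum())
b=cv2.resize(im,None,fx=1.5,fy=1.5,interpolation=cv2.INTER_CUBIC)
# overlay predicted handle outline at top-view estimate
def outline(x,y,yaw,z):
    p=np.array([[-22,-22],[22,-22],[22,22],[-22,22],[-22,-22],[0,0],[42,0]])/1000
    a=np.radians(yaw);R=np.array([[np.cos(a),-np.sin(a)],[np.sin(a),np.cos(a)]])
    return np.c_[p@R.T+[x,y],np.full(len(p),z)]
q=w2px(c,outline(.54,-.187,-26,.036))*1.5
cv2.polylines(b,[q.astype(int)],False,(0,255,0),1)
cv2.imwrite('pics/w1b.png',b)
```

```text
[ 0.52989427 -0.2050656   0.18587674] [1.79994033e+02 1.52774151e-02 1.53679726e+02]
0.93 [192.4, 87.3, 238.2, 138.0] 1173
0.72 [255.5, 150.5, 307.3, 216.5] 2363
0.64 [186.8, 0.7, 264.6, 46.3] 2609
```

View pics/w1b.png

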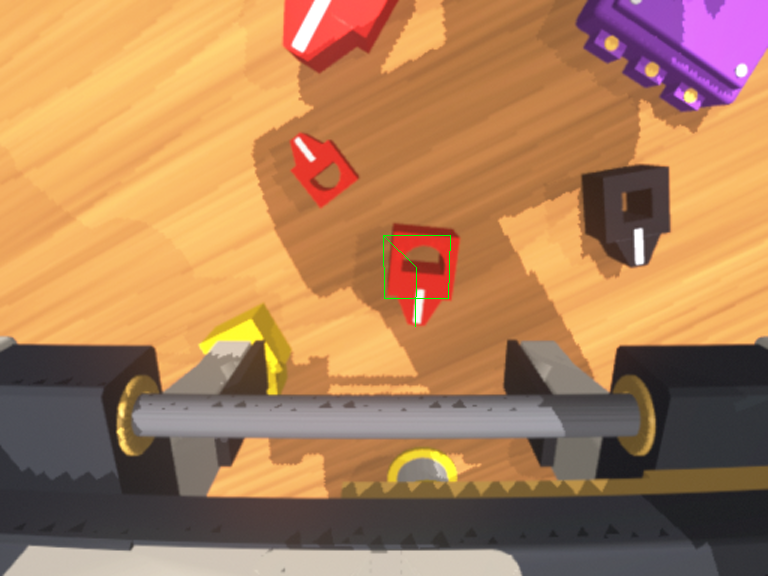

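The view shows the middle red handle with its bore at about (424,255) in the 1.5x picture, nose pointing down to (418,320). The green prediction lies close to it, slightly left and low. I'll refine it with a silhouette fit.

```bash
cat > fit.py <<'E'
from h import *
from scipy.optimize import minimize
def redmask(im,uv,win=70):
    hsv=cv2.cvtColor(im,cv2.COLOR_BGR2HSV)
    m=(((hsv[...,0]<6)|(hsv[...,0]>172))&(hsv[...,1]>150)).astype(np.uint8)
    n,l=cv2.connectedComponents(m)
    ys,xs=np.nonzero(m);i=np.argmin((xs-uv[0])**2+(ys-uv[1])**2)
    ys,xs=np.nonzero(l==l[ys[i],xs[i]])
    return cv2.convexHull(np.c_[xs,ys].astype(np.int32))
def model(c,x,y,yaw,w,z0=0.,h=.036):
    p=np.array([[-22,-22],[22,-22],[42,-w],[42,w],[22,22],[-22,22]])/1000
    a=np.radians(yaw);R=np.array([[np.cos(a),-np.sin(a)],[np.sin(a),np.cos(a)]])
    P=np.vstack([np.c_[p@R.T+[x,y],np.full(6,z)] for z in(z0,z0+h)])
    return cv2.convexHull(w2px(c,P).astype(np.float32))
def fit(views,p0,z0=0.):
    H=[(c,h.astype(np.float32)) for c,h in views]
    def cost(p):
        t=0
        for c,h in H:
            m=model(c,p[0]/1e3,p[1]/1e3,p[2],np.clip(p[3],1,20),z0)
            a,_=cv2.intersectConvexConvex(m,h)
            # pixel centres: mask hull loses half a pixel all round
            A,B=cv2.contourArea(m),cv2.contourArea(h)+.5*cv2.arcLength(h,True)
            t+=1-a/max(A+B-a,1)
        return t
    s=np.vstack([p0]+[np.array(p0)+d for d in np.diag([8,8,8,4])])
    o=minimize(cost,p0,method='Nelder-Mead',options=dict(initial_simplex=s,maxiter=800,xatol=.02,fatol=1e-5))
    return o.x.round(1),round(o.fun,4)
E
python3 - <<'E'
from fit import *
w=cv2.imread('pics/w1.png');cw=r.get_calibration('wrist')
t=cv2.imread('pics/top0.png');ct=r.get_calibration('top')
s=cv2.imread('pics/side0.png');cs=r.get_calibration('side')
V={'w':(cw,redmask(w,(285,190))),'t':(ct,redmask(t,(316,182))),'s':(cs,redmask(s,(320,255)))}
p0=[542,-190,-26,6]
for k in('w','t','s','ws','wts'): print(k,fit([V[i] for i in k],p0))
for k in V:
  print(k,cv2.contourArea(V[k][1]),cv2.contourArea(model(V[k][0],.542,-.19,-26,.006*1000)))
# bore far-rim and white line in wrist
print(px2w(cw,np.array([[421,290],[418,322]])/1.5,.036).round(4))
E
```

```text
w (array([ 541.5, -183.2,  -31.5,    2.8]), np.float64(0.0733))
t (array([ 5.435e+02, -1.852e+02, -3.110e+01, -5.000e-01]), np.float64(0.1877))
s (array([ 543.9, -182.1,  -32.5,    0.8]), np.float64(0.1104))
ws (array([ 542.4, -182.8,  -31.7,    1.9]), np.float64(0.2036))
wts (array([ 5.423e+02, -1.835e+02, -3.130e+01,  2.000e-01]), np.float64(0.4123))
w 2474.5 2581.5283118035877
t 398.5 472.41231082286686
s 735.0 815.1475102317054
[[ 0.5556 -0.1907  0.036 ]
 [ 0.5758 -0.2024  0.036 ]]
```

The wrist, side and top fits agree on a centre of about (0.542,-0.183) and a yaw of -31°, and the white line gives -30°. Descending to grasp.

Emit:
servo_tool([
  {"dx": 1.2,"dy": 2.2,"dz": -2,"spin": -0.08,"grip": 100},
  {"dx": 1.2,"dy": 2.2,"dz": -6,"spin": -0.08,"grip": 100},
  {"dx": 1.2,"dy": 2.2,"dz": -10,"spin": -0.08,"grip": 100},
  {"dx": 1.2,"dy": 2.2,"dz": -13.5,"spin": -0.08,"grip": 100},
  {"dx": 1.2,"dy": 2.2,"dz": -16,"spin": -0.08,"grip": 100},
  {"dx": 1.2,"dy": 2.2,"dz": -17.5,"spin": -0.08,"grip": 100},
  {"dx": 1.2,"dy": 2.2,"dz": -17.9,"spin": -0.08,"grip": 100},
  {"dx": 1.2,"dy": 2.2,"dz": -17.9,"spin": -0.08,"grip": 50},
  {"dx": 1.2,"dy": 2.2,"dz": -17.9,"spin": -0.08,"grip": 30},
  {"dx": 1.2,"dy": 2.2,"dz": -17.9,"spin": -0.08,"grip": 30},
], squeeze=25)

```text
time_s: 3.1
tcp_pos: [0.5433, -0.1825, 0.0082]
eef_rot: [179.9, 0.1, 149.2]
contact_force: [0.2, 0.0, -0.1]
gripper_width: 0.0729
```

Emit:
servo_tool([
  {"dx": 0,"dy": 0,"dz": 0,"spin": 0,"grip": 30},
  {"dx": 0,"dy": 0,"dz": 0,"spin": 0,"grip": 30},
  {"dx": 0,"dy": 0,"dz": 0,"spin": 0,"grip": 30},
  {"dx": 0,"dy": 0,"dz": 0,"spin": 0,"grip": 30},
  {"dx": 0,"dy": 0,"dz": 0,"spin": 0,"grip": 30},
  {"dx": 0,"dy": 0,"dz": 2,"spin": 0,"grip": 30},
  {"dx": 0,"dy": 0,"dz": 5,"spin": 0,"grip": 30},
  {"dx": 0,"dy": 0,"dz": 9,"spin": 0,"grip": 30},
  {"dx": 0,"dy": 0,"dz": 13,"spin": 0,"grip": 30},
  {"dx": 0,"dy": 0,"dz": 16,"spin": 0,"grip": 30},
], squeeze=25)

```text
time_s: 3.93
tcp_pos: [0.5426, -0.1825, 0.1699]
eef_rot: [180.0, 0.1, 149.2]
contact_force: [0.7, 0.2, -0.8]
gripper_width: 0.0437
```

Gripped: the width is 43.7 mm. Carrying it towards the grey switch, stopping just beyond so the wrist camera sees the plate.

Emit:
servo_tool([
  {"dx": 0,"dy": 3,"dz": 2,"spin": 0.1,"grip": 30},
  {"dx": 0,"dy": 7,"dz": 2,"spin": 0.2,"grip": 30},
  {"dx": 0,"dy": 11,"dz": 2,"spin": 0.3,"grip": 30},
  {"dx": 0,"dy": 15,"dz": 2,"spin": 0.4,"grip": 30},
  {"dx": 0,"dy": 19,"dz": 2,"spin": 0.5,"grip": 30},
  {"dx": 0,"dy": 23,"dz": 2,"spin": 0.6,"grip": 30},
  {"dx": 0,"dy": 27,"dz": 2,"spin": 0.7,"grip": 30},
  {"dx": 0,"dy": 31,"dz": 2,"spin": 0.8,"grip": 30},
  {"dx": 0,"dy": 35,"dz": 2,"spin": 0.87,"grip": 30},
  {"dx": 0,"dy": 39,"dz": 2,"spin": 0.87,"grip": 30},
])

```text
time_s: 4.77
tcp_pos: [0.5415, 0.2096, 0.1867]
eef_rot: [180.0, -0.0, -160.7]
contact_force: [0.8, -0.4, -1.2]
gripper_width: 0.0439
```

Emit:
servo_tool([
  {"dx": 0,"dy": 3,"dz": 0,"spin": 0,"grip": 30},
  {"dx": 0,"dy": 5,"dz": 0,"spin": 0,"grip": 30},
  {"dx": 0,"dy": 5,"dz": 0,"spin": 0,"grip": 30},
  {"dx": 0,"dy": 5,"dz": 0,"spin": 0,"grip": 30},
  {"dx": 0,"dy": 5,"dz": 0,"spin": 0,"grip": 30},
  {"dx": 0,"dy": 5,"dz": 0,"spin": 0,"grip": 30},
  {"dx": 0,"dy": 5,"dz": 0,"spin": 0,"grip": 30},
  {"dx": 0,"dy": 5,"dz": 0,"spin": 0,"grip": 30},
  {"dx": 0,"dy": 5,"dz": 0,"spin": 0,"grip": 30},
  {"dx": 0,"dy": 5,"dz": 0,"spin": 0,"grip": 30},
])

```text
time_s: 5.6
tcp_pos: [0.5423, 0.2572, 0.1869]
eef_rot: [180.0, 0.0, -161.0]
contact_force: [-0.1, -0.1, -0.9]
gripper_width: 0.0436
```

Run:
```python
from h import *
print(r.get_state()['tcp_pos'],r.get_state()['eef_rot'])
im,c=cap('wrist','w2.png')
cap('side','s2.png')
for d in r.cut_out('shaft_foot','wrist'): print(d['p'],d['extent'],d['mask'].sum())
b=cv2.resize(im,None,fx=1.56,fy=1.56,interpolation=cv2.INTER_CUBIC)
cv2.imwrite('pics/w2b.png',b)
```

```text
[0.54231516 0.25721938 0.18685069] [ 1.79990801e+02  1.18384893e-02 -1.61031170e+02]
0.96 [202.1, 63.2, 332.4, 179.8] 13718
0.74 [287.4, 3.8, 392.0, 17.3] 846
0.58 [8.7, 0.0, 163.5, 95.9] 11072
```

View pics/w2b.png

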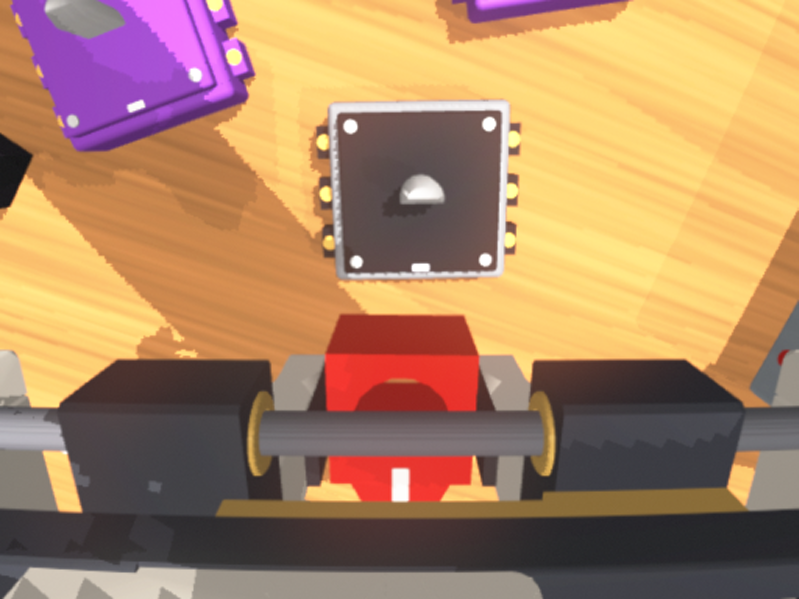

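The wrist picture shows the plate screws at (350,127), (489,124), (356,262) and (485,260), and the white mark at (421,268) on the near side. The held handle has its nose the same way, with its rear top edge from (327,355) to (477,355).

Run:
```python
from h import *
im=cv2.imread('pics/w2.png');c=r.get_calibration('wrist')
g=im.min(2)
n,l,st,ce=cv2.connectedComponentsWithStats((g>150).astype(np.uint8))
print([(ce[i].round(1).tolist(),st[i,4]) for i in range(1,n) if 3<st[i,4]<120 and 200<ce[i][0]<335 and 65<ce[i][1]<178])
def near(u,v):
    w=np.float32(g[int(v)-5:int(v)+6,int(u)-5:int(u)+6]);w=np.clip(w-110,0,None)
    ys,xs=np.mgrid[int(v)-5:int(v)+6,int(u)-5:int(u)+6]
    return [(xs*w).sum()/w.sum(),(ys*w).sum()/w.sum()]
s=np.array([near(u/1.56,v/1.56) for u,v in((350,127),(489,124),(485,260),(356,262),(421,268))])
P=px2w(c,s,.046)[:,:2];print(s.round(1).tolist(),P.round(4).tolist())
ctr=P[:4].mean(0);print('centre',ctr.round(4),'sides',[round(float(np.linalg.norm(P[i]-P[(i+1)%4])),4) for i in range(4)])
d=(P[2]+P[3]-P[0]-P[1]);e=(P[3]+P[0]-P[1]-P[2]); m=P[4]-ctr
an=lambda v:np.degrees(np.arctan2(v[1],v[0])).round(1)
print('yaw',an(d),an(P[0]-P[1]),an(P[3]-P[2]),'mark',an(m),np.linalg.norm(m))
t=r.get_state()['tcp_pos']
for z,pts in((t[2]+.028,[[327,355],[477,355]]),(t[2]-.008,[[340,316],[463,316]])):
    Q=px2w(c,np.array(pts)/1.56,z)[:,:2];print('rear edge',Q.round(4).tolist(),np.linalg.norm(Q[0]-Q[1]).round(4),'mid-tcp',(Q.mean(0)-t[:2]).round(4))
    v=Q[1]-Q[0];nn=np.array([-v[1],v[0]])/np.linalg.norm(v); 
    if nn[0]<0: nn=-nn
    print(' centre',(Q.mean(0)+.022*nn-t[:2]).round(4),'yaw',an(nn))
N=px2w(c,np.array([[401,470],[400,500]])/1.56,t[2]+.028)[:,:2];print('line',an(N[1]-N[0]))
# rows: red edge positions near rear edge
```

```text
[([313.1, 79.1], np.int32(67)), ([224.1, 80.6], np.int32(70)), ([205.9, 91.0], np.int32(24)), ([207.9, 123.7], np.int32(19)), ([310.6, 166.1], np.int32(56)), ([228.2, 167.5], np.int32(52))]
[[224.2, 80.6], [313.1, 79.1], [310.7, 166.1], [228.2, 167.4], [269.1, 172.2]] [[0.4641, 0.2001], [0.4365, 0.2756], [0.512, 0.3032], [0.5394, 0.228], [0.5309, 0.2671]]
centre [0.488  0.2517] sides [0.0804, 0.0804, 0.08, 0.0803]
yaw 20.2 -69.9 -70.0 mark 19.7 0.04555859615434947
rear edge [[0.528, 0.2309], [0.5139, 0.2717]] 0.0431 mid-tcp [-0.0213 -0.0062]
 centre [-0.0005  0.001 ] yaw 19.0
rear edge [[0.5286, 0.2306], [0.5142, 0.2722]] 0.044 mid-tcp [-0.0209 -0.0061]
 centre [-0.0001  0.0011] yaw 19.1
line 17.5
```

Run:
```python
from h import *
im=cv2.imread('pics/w2.png');c=r.get_calibration('wrist')
k=5;x0,y0=200,60
b=cv2.resize(im[y0:y0+118,x0:x0+135],None,fx=k,fy=k,interpolation=cv2.INTER_CUBIC)
a=np.radians(20);R=np.array([[np.cos(a),-np.sin(a)],[np.sin(a),np.cos(a)]])
th=np.linspace(np.arccos(2/12),2*np.pi-np.arccos(2/12),40)
for z,s,col in((.046,12,(0,255,0)),(.074,12,(0,255,255)),):
    p=np.c_[s*np.cos(th),s*np.sin(th)]/1000
    q=w2px(c,np.c_[p@R.T+[.488,.2517],np.full(40,z)])
    cv2.polylines(b,[(((q-[x0,y0])+.5)*k).astype(int)],True,col,1)
cv2.imwrite('pics/ov.png',b)
```

```text
(no output)
```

View pics/ov.png

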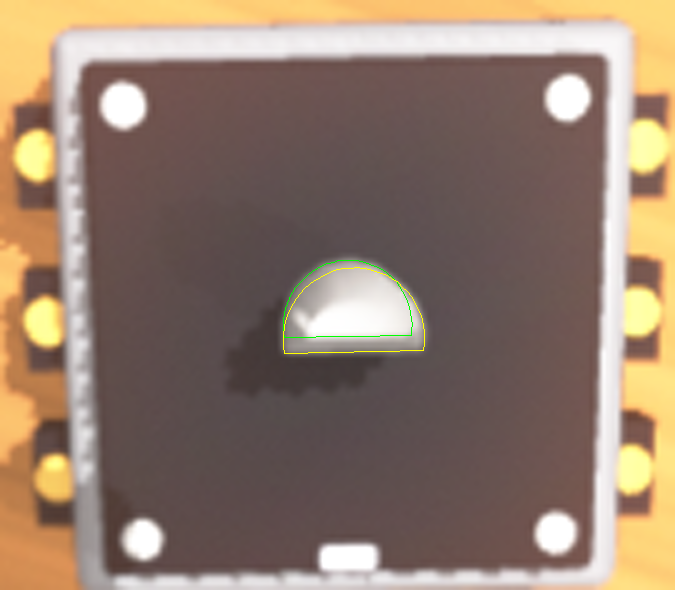

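The shaft model overlay matches the picture, so the foot is at (0.488,0.2517) with a yaw of 20°. Moving above it, then down onto the shaft.

Emit:
servo_tool([
  {"dx": -3,"dy": -0.3,"dz": 0,"spin": 0.018,"grip": 30},
  {"dx": -5.4,"dy": -0.6,"dz": 0,"spin": 0.018,"grip": 30},
  {"dx": -5.4,"dy": -0.6,"dz": -2,"spin": 0.018,"grip": 30},
  {"dx": -5.4,"dy": -0.6,"dz": -4,"spin": 0.018,"grip": 30},
  {"dx": -5.4,"dy": -0.6,"dz": -6,"spin": 0.018,"grip": 30},
  {"dx": -5.4,"dy": -0.6,"dz": -7.5,"spin": 0.018,"grip": 30},
  {"dx": -5.4,"dy": -0.6,"dz": -8,"spin": 0.018,"grip": 30},
  {"dx": -5.4,"dy": -0.6,"dz": -8,"spin": 0.018,"grip": 30},
  {"dx": -5.4,"dy": -0.6,"dz": -8,"spin": 0.018,"grip": 30},
  {"dx": -5.4,"dy": -0.6,"dz": -8,"spin": 0.018,"grip": 30},
])

```text
time_s: 6.58
tcp_pos: [0.4889, 0.2521, 0.1078]
eef_rot: [180.0, 0.1, -159.9]
contact_force: [-0.4, 1.4, -1.2]
gripper_width: 0.0437
```

Emit:
servo_tool([
  {"dx": 0,"dy": 0,"dz": -0.3,"spin": 0,"grip": 30},
  {"dx": 0,"dy": 0,"dz": -0.6,"spin": 0,"grip": 30},
  {"dx": 0,"dy": 0,"dz": -0.9,"spin": 0,"grip": 30},
  {"dx": 0,"dy": 0,"dz": -1.2,"spin": 0,"grip": 30},
  {"dx": 0,"dy": 0,"dz": -1.5,"spin": 0,"grip": 30},
  {"dx": 0,"dy": 0,"dz": -1.7,"spin": 0,"grip": 30},
  {"dx": 0,"dy": 0,"dz": -1.9,"spin": 0,"grip": 30},
  {"dx": 0,"dy": 0,"dz": -2.1,"spin": 0,"grip": 30},
  {"dx": 0,"dy": 0,"dz": -2.3,"spin": 0,"grip": 30},
  {"dx": 0,"dy": 0,"dz": -2.3,"spin": 0,"grip": 30},
])

```text
time_s: 7.42
tcp_pos: [0.488, 0.2515, 0.0832]
eef_rot: [-180.0, -0.0, -160.0]
contact_force: [0.4, 0.5, -1.0]
gripper_width: 0.044
```

Already about 10 mm onto the shaft with no contact force. Continuing down.

Emit:
servo_tool([
  {"dx": 0,"dy": 0,"dz": -0.3,"spin": 0,"grip": 30},
  {"dx": 0,"dy": 0,"dz": -0.6,"spin": 0,"grip": 30},
  {"dx": 0,"dy": 0,"dz": -0.9,"spin": 0,"grip": 30},
  {"dx": 0,"dy": 0,"dz": -1.2,"spin": 0,"grip": 30},
  {"dx": 0,"dy": 0,"dz": -1.5,"spin": 0,"grip": 30},
  {"dx": 0,"dy": 0,"dz": -1.8,"spin": 0,"grip": 30},
  {"dx": 0,"dy": 0,"dz": -2.1,"spin": 0,"grip": 30},
  {"dx": 0,"dy": 0,"dz": -2.4,"spin": 0,"grip": 30},
  {"dx": 0,"dy": 0,"dz": -2.6,"spin": 0,"grip": 30},
  {"dx": 0,"dy": 0,"dz": -2.6,"spin": 0,"grip": 30},
])

```text
time_s: 8.25
tcp_pos: [0.488, 0.2515, 0.0572]
eef_rot: [-180.0, -0.0, -160.0]
contact_force: [-0.6, -0.0, -0.8]
gripper_width: 0.0441
```

Emit:
servo_tool([
  {"dx": 0,"dy": 0,"dz": -0.1,"spin": 0,"grip": 30},
  {"dx": 0,"dy": 0,"dz": -0.15,"spin": 0,"grip": 30},
  {"dx": 0,"dy": 0,"dz": -0.2,"spin": 0,"grip": 30},
  {"dx": 0,"dy": 0,"dz": -0.25,"spin": 0,"grip": 30},
  {"dx": 0,"dy": 0,"dz": -0.3,"spin": 0,"grip": 30},
  {"dx": 0,"dy": 0,"dz": -0.35,"spin": 0,"grip": 30},
  {"dx": 0,"dy": 0,"dz": -0.4,"spin": 0,"grip": 30},
  {"dx": 0,"dy": 0,"dz": -0.4,"spin": 0,"grip": 30},
  {"dx": 0,"dy": 0,"dz": -0.4,"spin": 0,"grip": 30},
  {"dx": 0,"dy": 0,"dz": -0.4,"spin": 0,"grip": 30},
])

```text
time_s: 9.08
tcp_pos: [0.4882, 0.2516, 0.0537]
eef_rot: [-180.0, -0.0, -160.0]
contact_force: [0.1, 0.7, -0.6]
gripper_width: 0.0441
```

Emit:
servo_tool([
  {"dx": 0,"dy": 0,"dz": -0.05,"spin": 0,"grip": 30},
  {"dx": 0,"dy": 0,"dz": -0.1,"spin": 0,"grip": 30},
  {"dx": 0,"dy": 0,"dz": -0.15,"spin": 0,"grip": 30},
  {"dx": 0,"dy": 0,"dz": -0.2,"spin": 0,"grip": 30},
  {"dx": 0,"dy": 0,"dz": -0.2,"spin": 0,"grip": 30},
  {"dx": 0,"dy": 0,"dz": -0.2,"spin": 0,"grip": 30},
  {"dx": 0,"dy": 0,"dz": -0.2,"spin": 0,"grip": 30},
  {"dx": 0,"dy": 0,"dz": -0.2,"spin": 0,"grip": 30},
  {"dx": 0,"dy": 0,"dz": -0.2,"spin": 0,"grip": 30},
  {"dx": 0,"dy": 0,"dz": -0.2,"spin": 0,"grip": 30},
])

```text
time_s: 9.92
tcp_pos: [0.4883, 0.2517, 0.0532]
eef_rot: [180.0, 0.0, -159.9]
contact_force: [-5.6, -1.1, 13.4]
gripper_width: 0.0436
```

Contact at TCP z = 0.053 with 13 N, which is the plate, as predicted. Releasing and retreating upwards.

Emit:
servo_tool([
  {"dx": 0,"dy": 0,"dz": 0.15,"spin": 0,"grip": 30},
  {"dx": 0,"dy": 0,"dz": 0.15,"spin": 0,"grip": 100},
  {"dx": 0,"dy": 0,"dz": 0.15,"spin": 0,"grip": 100},
  {"dx": 0,"dy": 0,"dz": 0.15,"spin": 0,"grip": 100},
  {"dx": 0,"dy": 0,"dz": 0.15,"spin": 0,"grip": 100},
  {"dx": 0,"dy": 0,"dz": 0.15,"spin": 0,"grip": 100},
  {"dx": 0,"dy": 0,"dz": 0.15,"spin": 0,"grip": 100},
  {"dx": 0,"dy": 0,"dz": 0.15,"spin": 0,"grip": 100},
  {"dx": 0,"dy": 0,"dz": 0.15,"spin": 0,"grip": 100},
  {"dx": 0,"dy": 0,"dz": 0.15,"spin": 0,"grip": 100},
])

```text
time_s: 10.75
tcp_pos: [0.4882, 0.2517, 0.0532]
eef_rot: [-180.0, -0.0, -160.0]
contact_force: [-0.1, 0.1, -0.4]
gripper_width: 0.0875
```

Emit:
servo_tool([
  {"dx": 0,"dy": 0,"dz": 1,"spin": 0,"grip": 100},
  {"dx": 0,"dy": 0,"dz": 3,"spin": 0,"grip": 100},
  {"dx": 0,"dy": 0,"dz": 6,"spin": 0,"grip": 100},
  {"dx": 0,"dy": 0,"dz": 10,"spin": 0,"grip": 100},
  {"dx": 2,"dy": 0,"dz": 13,"spin": 0,"grip": 100},
  {"dx": 5,"dy": 0,"dz": 14,"spin": 0,"grip": 100},
  {"dx": 5.4,"dy": 0.6,"dz": 14,"spin": 0,"grip": 100},
  {"dx": 5.4,"dy": 0.6,"dz": 14,"spin": 0,"grip": 100},
  {"dx": 5.4,"dy": 0.6,"dz": 14,"spin": 0,"grip": 100},
  {"dx": 5.4,"dy": 0.6,"dz": 14,"spin": 0,"grip": 100},
])

```text
time_s: 11.58
tcp_pos: [0.5412, 0.2571, 0.1926]
eef_rot: [-180.0, -0.1, -160.0]
contact_force: [-0.5, 0.0, 0.3]
gripper_width: 0.0876
```

Run:
```python
from fit import *
im,c=cap('wrist','w3.png'); s,cs=cap('side','s3.png')
q=w2px(c,[[.488,.2517,.082]])[0]
V=[(c,redmask(im,q))]
for z in(.046,.050,.056): print(z,fit(V,[488,252,20,3],z))
W=(cs,redmask(s,w2px(cs,[[.488,.2517,.082]])[0]))
for z in(.046,.050,.056): print('s',z,fit([W],[488,252,20,3],z),'both',fit(V+[W],[488,252,20,3],z))
b=cv2.resize(im[60:185,190:345],None,fx=3.2,fy=3.2,interpolation=cv2.INTER_CUBIC)
d=cv2.resize(s[90:190,170:270],None,fx=3,fy=3,interpolation=cv2.INTER_CUBIC)
o=np.zeros((400,800,3),np.uint8);o[:400,:496]=b[:400];o[:300,496:796]=d;cv2.imwrite('pics/fin.png',o)
print(r.get_state()['contact_force'],r.get_state()['tcp_pos'])
```

```text
0.046 (array([486.9, 252.1,  19.4,   5.4]), np.float64(0.053))
0.05 (array([486.8, 251.9,  19.5,   4.1]), np.float64(0.0478))
0.056 (array([486.9, 251.8,  18.9,   0.7]), np.float64(0.0645))
s 0.046 (array([490.3, 253.3,  18.5,   1. ]), np.float64(0.1165)) both (array([487. , 252.2,  19.2,   5.2]), np.float64(0.2071))
s 0.05 (array([4.886e+02, 2.477e+02, 1.970e+01, 4.000e-01]), np.float64(0.1238)) both (array([486.9, 251.9,  19.3,   4. ]), np.float64(0.2476))
s 0.056 (array([ 4.859e+02,  2.394e+02,  2.100e+01, -3.000e-01]), np.float64(0.1349)) both (array([486.9, 251.4,  19.1,   1.9]), np.float64(0.3913))
[ 1.12154553 -0.60593512  0.15600981] [0.54127354 0.25724958 0.19275071]
```

View pics/fin.png

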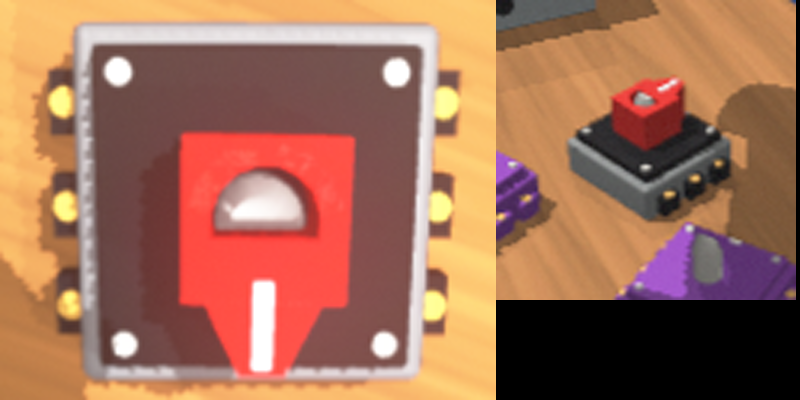

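The handle is home: the shaft tip shows in the D-bore at (260,210), the nose lies over the white mark, and the side view shows it flush on the plate. The two-view fit is best at z = 0.046. Handing in.

```bash
python3 -c "
from plant import r
print(r.close_job())"
```

```text
the job is handed in; nothing more can be done
None
```

I refitted the middle-sized red handle on the grey switch with its nose at the white mark, released it, backed the arm away and handed the job in at about 12 s. The hand-in reports no verdict.

- **Seating:** the handle slid down with no measurable force. It met the plate where expected, at TCP z = 0.053 m with 13 N.
- **Last pictures:** the shaft tip shows inside the D-bore and the nose covers the white mark. The final fit gives a yaw of 19.2°, against 20° for the shaft, and the centre within about 1 mm of the axis.
- **Height checks that disagreed:** the wrist view alone fitted slightly better 4 mm above the plate. The side view, the two views together and the contact height all say it is fully home.
- **Other handles:** the black and yellow handles were not touched. I did not re-measure where they lie at the end.

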